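Tip over two finds crates and push the red-dotted one over the dispatch line

TASK

Two empty finds crates with green lids stand on the bench, and one of them has a red dot under its base. With the fingertips, tip both of them over onto their sides so that their undersides show, without lifting them. Then push the one with the red dot, still lying on its side, along the bench until all of it is beyond the yellow dispatch line; leave the other lying on its side on the near side of the line, and do not disturb the other things on the bench.

Things in the scene. Friction and masses are not known exactly. Their poses are not given: they have to be found in the camera images.
- crate_a: the finds crate WITH the red dot underneath; may stand left or right. A closed grey tub with a green lid, 85 (x) x 160 (y) x 105 high, about 0.35 kg, too big to grip; the lid, 89 x 164 x 18, stands 2 proud all round. Origin: centre of its underside, at bench level. Axes: x short side, within 20 degrees of straight away from the robot; y long side; z up through the lid
- crate_b: the finds crate without a dot: otherwise as crate_a, with a blank white label below. Both stand on four rubber feet (friction about 0.9), so pushed level near the top they tip over about the opposite bottom edge, past balance at about 40 degrees, and come to lie on the long side, 85 high; lying, they slide on their plain wall (friction about 0.6) when pushed low
- lid_b (a point): middle of the top of the lid of crate_b (0, 0, 105 in its frame)
- dot (a point): centre of the red dot, a flat, bright round sticker 74 across on the white label (82 x 112) in the middle of the underside of crate_a; it is seen only when the crate is tipped over. The fixed camera stands beyond the bench, so it shows to it when the crate is tipped towards the robot
- corner_0 (a point): bottom corner of crate_a at its own -x, +y (-42.5, 80, 0)
- corner_1 (a point): bottom corner of crate_a at its own -x, -y (-42.5, -80, 0)
- corner_2 (a point): bottom corner of crate_a at its own +x, +y (42.5, 80, 0)
- corner_3 (a point): bottom corner of crate_a at its own +x, -y (42.5, -80, 0)
- corner_4 (a point): top corner of crate_a at its own -x, +y (-42.5, 80, 105)
- corner_5 (a point): top corner of crate_a at its own -x, -y (-42.5, -80, 105)
- corner_6 (a point): top corner of crate_a at its own +x, +y (42.5, 80, 105)
- corner_7 (a point): top corner of crate_a at its own +x, -y (42.5, -80, 105)
- line: the dispatch line: a flat strip of yellow tape on the bench, 15 wide and 760 long, nothing to feel. Origin at the middle of the strip at bench level; its y axis runs along the strip, its x axis points across it away from the robot, to the dispatch side. Short tapes run on from both ends, away from the robot
- vial: clear sample vial, 29 across and 64 high, standing loose between the crates; origin at the centre of its underside. Leave alone
- brush_jar: glass jar of brushes, 76 across, 185 high with the brushes, loose, at the left; origin under its centre. Leave alone
- resin_bottle: amber bottle, 44 across and 100 high, loose, at the right; origin under its centre. Leave alone
- caliper: sliding caliper lying flat, along x, at the left, 160 x 60, 9 high; origin under the middle of its bar. Leave alone
- sherd_1: small potsherd, about 50 x 45, 10 high, loose beyond the line; origin under its centre. Leave alone
- sherd_2: larger potsherd, about 70 x 65, 11 high, loose at the right; origin under its centre. Leave alone
There are look-alikes about, which are no part of the job. Leave any pink or purple look-alike of the crate_b alone.

How it is judged:
By the outcome, as a careful person would: the job done as asked, in the order asked, and still so for the second after the job is handed in, with the robot touching nothing.
It also fails if it takes over 72 s, if anything falls off the work surface, if the arm or the gripper's body presses on something with over 40 N, if the wrist force passes 120 N, or if a joint passes its speed limit or range.

ROBOT

A 6-joint arm with a two-finger parallel gripper is mounted at the origin on the work surface. World frame = base frame: x ahead of the robot, y to its left, z up, the work surface at z = 0. Lengths are in m, angles in rad, forces in N, time in s.
With the tool pointing down it reaches from about 0.35 to 0.775 m from the base axis. Payload 7.3 kg.
Tool frame: the origin (TCP) lies at the very end of the fingers, on their centre line; the grasp point (between the pads) lies 19 mm behind it; z points along the fingers, y is the line along which they close (so a half turn about z gives the same grasp; the last joint's range is limited). The gripper opens to 92 mm and grips with 3 to 60 N. Pads are 19 mm wide; open, the fingers measure 130 mm over their backs; the gripper's body (75 mm by 190 mm) begins 47 mm behind the grasp point.
Start: joints at [-1.25, 0.342, 1.524, -0, 1.275, -0.146], TCP at [0.236, -0.469, 0.227] pointing down, gripper open.
Joint ranges: [-2.53, 2.53], [-0.77, 2.02], [0.04, 2.7], [-1, 4.14], [0.28, 2.66], [-3.11, 3.11]. Speed limits (rad/s): [2.57, 2.57, 3.14, 3.14, 3.14, 3.14].

INTERFACE

Orientations are given as [roll, pitch, yaw] about the fixed x, y, z axes, in that order (R = Rz(yaw) Ry(pitch) Rx(roll)).
In Python, from cell import robot gives the robot as it stands. The module is installed in compiled form; this text tells all that it offers.
- The arm moves only by the tool arm_command, never from a script. Its argument "moves" is a list of rows, each a list of 3 entries, a list of its own where there are three numbers: the shift along the tool's x, y, z in m, then the turn, a rotation vector about the tool's x, y, z in rad, then the finger opening in m, from 0 to 0.0918. In form: [[[dx, dy, dz], [ax, ay, az], claw], ...]. A call has exactly 5 rows; each row is the pose to reach, as a shift and turn from the pose commanded when the call began, along the tool's axes at that moment; what a row does not reach only later rows make up. A row lasts 1/10 s, in which the tool goes at most 50 mm and 8.59 degrees, less where a joint would pass 70% of its speed; a pose out of reach is approached as far as the arm can. A call with a gripper value outside its range is refused whole. The fingers move at their own pace and stop on an object; "squeeze" is the grip in N (left out, the last holds). Time passes only in rows, so rows that repeat a pose let the fingers close, or fill a call up. It gives the time, the measured TCP pose, the force, the opening and the grip force at its end, in the units of the state.
- robot.observe(): the state, without advancing time (a new reading comes with each control period).
- robot.read_camera(name): name is "scene" or "top" or "wrist"; returns the picture (384x512x3 uint8, red, green, blue); there is no depth.
- robot.camera_model(name): a dict with "fx", "fy", "cx", "cy" (pixels), "R" (3x3) and "t" (3): a world point X has camera coordinates R X + t. Camera axes: x right, y down, z forward; pixel columns grow to the right and rows downward; lengths in m; the calibration is good to about 2 mm. A picture is of the moment at which its call begins: read the wrist's pose just before it. camera_model takes no time and is no camera call; for the wrist camera it gives the pose at the moment of the call.
- robot.hand_in(): hands the job in; it is judged then, once.
The state is a dict: "time": time; "qpos": joint angles; "qvel": joint speeds; "joint_efforts": joint torques, N m; "tool_pos": TCP position; "tool_rot": TCP orientation; "contact_force": force on the tool from outside, world axes, zero at the start; "torque": the same for the moment, N m; "opening": finger opening in m; "grip_force": force on a finger pad.
Only numpy, scipy, OpenCV 4.12 (cv2) and the standard library are available. Lean on these libraries where they do the work, as an engineer would, in place of code of your own. Each camera call takes 0.05 s, during which the arm holds its last target. There are 200 camera calls.

## Working session

There is one attempt and no reset: what is moved stays moved. The work goes in short steps, Python scripts to look and compute and a tool call to move; the robot and the scene stay as the last step left them, time stands still between calls to the robot, and variables do not carry over. Pictures are saved under pics/ and viewed, at most 10 in all, crops included, and the job is handed in when it is done.

Besides the shell and the picture viewer there is one more tool, called by a JSON object that holds its "op" and its "data", one argument or row to a line. arm_command: Moves the arm, as the interface text tells. Its arguments: {"type":"object","properties":{"moves":{"type":"array"},"squeeze":{"type":"number"}},"required":["moves"]}

```bash
mkdir -p pics
python3 - <<'E'
from cell import robot
import cv2,numpy as np
for n in ("scene","top"):
    im=robot.read_camera(n); cv2.imwrite(f"pics/{n}0.png",cv2.cvtColor(im,cv2.COLOR_RGB2BGR))
    cv2.imwrite(f"pics/{n}0b.png",cv2.resize(cv2.cvtColor(im,cv2.COLOR_RGB2BGR),(800,600)))
    m=robot.camera_model(n); print(n,m['fx'],m['cx'],m['cy'],np.round(-np.array(m['R']).T@m['t'],3),np.round(m['R'],3).tolist())
s=robot.observe(); print(s)
E
```

```text
scene 400.11351014165587 257.7941896905553 187.9369074291077 [ 1.021 -0.328  1.125] [[0.552, 0.834, -0.0], [0.722, -0.478, -0.5], [-0.417, 0.276, -0.866]]
top 471.01409107631696 256.9168655865737 193.61434423722974 [ 0.404 -0.02   1.415] [[-0.015, -1.0, -0.021], [-0.995, 0.017, -0.097], [0.097, 0.019, -0.995]]
{'time': 0.1, 'qpos': array([-1.25001665e+00,  3.42629432e-01,  1.52488654e+00, -2.94729914e-05,
        1.27544226e+00, -1.46002430e-01]), 'qvel': array([-0.00051433, -0.00068056, -0.00381276, -0.00017254, -0.00152111,
       -0.00091448]), 'joint_efforts': array([ 1.37298455e-03, -4.32004988e+01, -2.44695514e+01,  7.18829851e-02,
        5.26929356e-02, -3.18034904e-05]), 'tool_pos': array([ 0.23615321, -0.46848367,  0.22613893]), 'tool_rot': array([-3.14023750e+00, -1.70785285e-04,  4.66790585e-01]), 'contact_force': array([ 0.29286396,  0.2858774 , -0.28641958]), 'torque': array([ 0.01446454, -0.02529121,  0.02514409]), 'grip_force': 0.0, 'opening': 0.09185532592385606}
```

View pics/top0b.png

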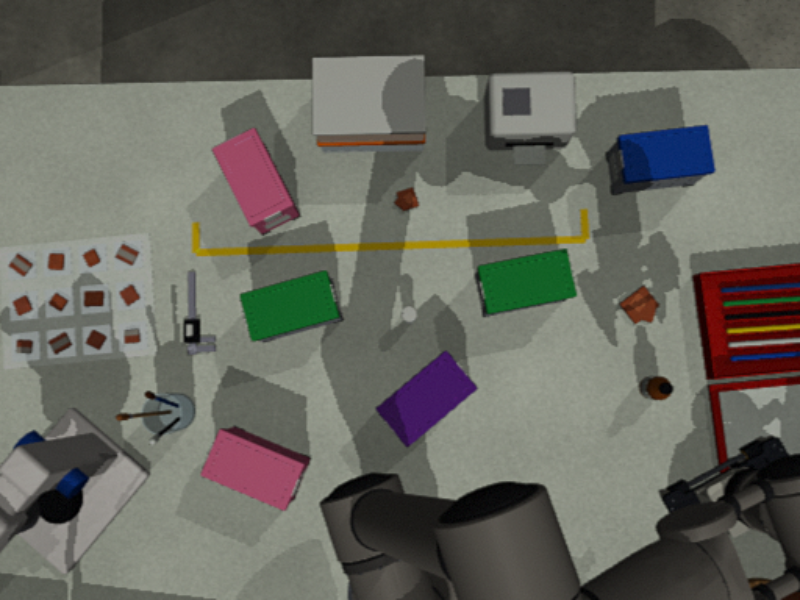

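View pics/scene0b.png

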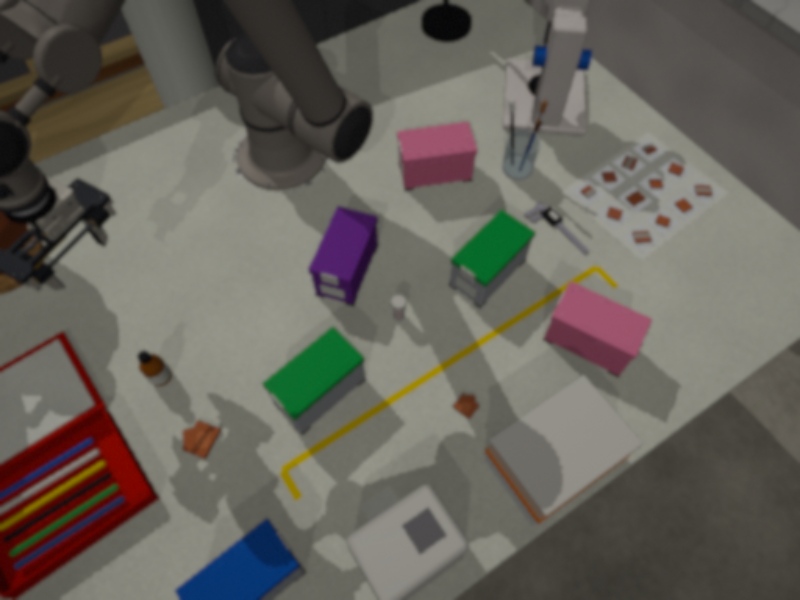

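The top view (800x600) shows the green lids centred near (290,305) and (526,282), and the line along y≈245 from x=195 to 585. The vial is at (409,314), sherd_1 at (405,199), and pink and purple decoys are nearby. Next I convert these to world positions.

```bash
cat > h.py <<'E'
from cell import robot
import cv2,numpy as np
from scipy.spatial.transform import Rotation as Ro
def w(n,px,z,s=0.64):
    m=robot.camera_model(n);R=np.array(m['R']);c=-R.T@np.array(m['t'])
    out=[]
    for u,v in px:
        u,v=(u+.5)*s-.5,(v+.5)*s-.5
        d=R.T@np.array([(u-m['cx'])/m['fx'],(v-m['cy'])/m['fy'],1]); out.append((c+d*(z-c[2])/d[2])[:2])
    return np.array(out)
def rel(p,yaw,tilt=0):
    """shift and turn in tool axes to reach world p pointing down with yaw (tilt = pitch about tool y)"""
    s=robot.observe();A=Ro.from_euler('xyz',s['tool_rot']);B=Ro.from_euler('xyz',[np.pi,0,yaw])*Ro.from_rotvec([0,tilt,0])
    print('t',round(s['time'],2),'at',s['tool_pos'].round(3),s['tool_rot'].round(3),'F',s['contact_force'].round(1))
    print('shift',A.inv().apply(np.array(p)-s['tool_pos']).round(3),'turn',(A.inv()*B).as_rotvec().round(3))
def snap(n,f,crop=None,size=(800,600)):
    im=cv2.cvtColor(robot.read_camera(n),cv2.COLOR_RGB2BGR)
    if crop: x0,y0,x1,y1=crop; im=im[y0:y1,x0:x1]
    cv2.imwrite(f"pics/{f}.png",cv2.resize(im,size,interpolation=cv2.INTER_CUBIC))
E
python3 - <<'E'
from h import *
for n in('top','scene'):
    h=cv2.cvtColor(cv2.imread(f'pics/{n}0.png'),cv2.COLOR_BGR2HSV)
    m=cv2.inRange(h,(45,120,40),(75,255,255))
    for c in cv2.findContours(m,cv2.RETR_EXTERNAL,2)[0]:
        if cv2.contourArea(c)>400:
            b=cv2.boxPoints(cv2.minAreaRect(c)) if n=='top' else cv2.approxPolyDP(c,6,True)[:,0]
            p=w(n,b,.105,1); print(n,p.mean(0).round(3),p.round(3).tolist(),np.linalg.norm(p-np.roll(p,1,0),axis=1).round(3))
print('line',w('top',[(195,251),(390,246),(585,240)],0).round(3).tolist())
print('vial',w('top',[(409,314)],.064),'sherd1',w('top',[(405,199),(395,199),(417,199)],.01).tolist())
print('pinkfar',w('top',[(213,148),(250,130),(299,210),(262,232)],.105).round(3).tolist())
print('purple',w('top',[(377,407),(445,352),(477,385),(410,445)],.105).round(3).tolist())
print('pinknear',w('top',[(222,430),(308,463),(290,508),(203,470)],.105).round(3).tolist())
print('book/scale/blue',w('top',[(315,145),(425,145),(490,145),(575,145),(612,190)],0).round(3).tolist())
print('jar,bottle,sherd2,cal',w('top',[(175,412)],.1),w('top',[(655,388)],.1),w('top',[(640,305)],.01),w('top',[(192,330)],.009))
E
```

```text
top [0.53  0.207] [[0.553, 0.299], [0.594, 0.14], [0.508, 0.117], [0.467, 0.275]] [0.089 0.164 0.089 0.163]
top [ 0.567 -0.218] [[0.596, -0.13], [0.625, -0.291], [0.538, -0.305], [0.509, -0.145]] [0.089 0.164 0.089 0.163]
scene [ 0.574 -0.222] [[0.52, -0.151], [0.546, -0.304], [0.628, -0.293], [0.604, -0.142]] [0.084 0.156 0.083 0.153]
scene [0.538 0.203] [[0.48, 0.274], [0.518, 0.118], [0.597, 0.134], [0.557, 0.285]] [0.078 0.161 0.08  0.156]
line [[0.651, 0.411], [0.654, 0.029], [0.658, -0.35]]
vial [[ 0.51481995 -0.00687033]] sherd1 [[0.743823879489897, -0.0021847364859903726], [0.744218693499169, 0.017275201593897446], [0.7433504060183044, -0.025521710917691252]]
pinkfar [[0.823, 0.348], [0.856, 0.28], [0.704, 0.19], [0.665, 0.257]]
purple [[0.348, 0.052], [0.443, -0.07], [0.384, -0.125], [0.281, -0.005]]
pinknear [[0.311, 0.327], [0.252, 0.174], [0.175, 0.206], [0.242, 0.36]]
book/scale/blue [[0.859, 0.174], [0.854, -0.043], [0.851, -0.171], [0.847, -0.338], [0.756, -0.406]]
jar,bottle,sherd2,cal [[0.34374136 0.41253966]] [[ 0.37361882 -0.43885812]] [[ 0.52900912 -0.44671529]] [[0.49551372 0.41185522]]
```

Run:
```python
from h import *
rel([.656,-.202,.227],.178)
```

```text
t 0.1 at [ 0.236 -0.468  0.226] [-3.14  -0.     0.467] F [ 0.3  0.3 -0.3]
shift [ 0.495 -0.049 -0.001] turn [-0.001  0.     0.289]
```

{"op": "arm_command", "data": {
  "moves": [
    [[0.05,-0.005,0],[0,0,0.06],0.0918],
    [[0.1,-0.01,0],[0,0,0.12],0.0918],
    [[0.15,-0.015,0],[0,0,0.18],0.0918],
    [[0.2,-0.02,0],[0,0,0.24],0.0918],
    [[0.25,-0.025,0],[0,0,0.289],0.0918]
  ]
}}

```text
time: 0.6
tool_pos: [0.4486, -0.3332, 0.2264]
tool_rot: [-3.141, 0.0, 0.175]
contact_force: [-0.3, -1.1, -0.1]
opening: 0.0919
grip_force: 0.0
```

Run:
```python
from h import *
rel([.656,-.202,.227],.178)
```

```text
t 0.6 at [ 0.449 -0.333  0.226] [-3.141  0.     0.175] F [-0.3 -1.1 -0.1]
shift [ 0.227 -0.093 -0.001] turn [-0.     0.    -0.003]
```

{"op": "arm_command", "data": {
  "moves": [
    [[0.042,-0.017,0],[0,0,0],0.0918],
    [[0.084,-0.034,0],[0,0,0],0.0918],
    [[0.126,-0.052,0],[0,0,0],0.0918],
    [[0.168,-0.07,0],[0,0,0],0.0918],
    [[0.21,-0.087,0],[0,0,0],0.0918]
  ]
}}

```text
time: 1.1
tool_pos: [0.6397, -0.2104, 0.2262]
tool_rot: [-3.141, 0.001, 0.178]
contact_force: [-0.0, 0.3, 0.8]
opening: 0.092
grip_force: 0.0
```

Run:
```python
from h import *
rel([.656,-.202,.095],.178)
```

```text
t 1.1 at [ 0.64  -0.21   0.226] [-3.141e+00  1.000e-03  1.780e-01] F [-0.   0.3  0.8]
shift [ 0.018 -0.005  0.131] turn [-0.     0.001 -0.   ]
```

{"op": "arm_command", "data": {
  "moves": [
    [[0.018,-0.005,0],[0,0,0],0.0918],
    [[0.018,-0.005,0.035],[0,0,0],0.0918],
    [[0.018,-0.005,0.07],[0,0,0],0.0918],
    [[0.018,-0.005,0.105],[0,0,0],0.0918],
    [[0.018,-0.005,0.131],[0,0,0],0.0918]
  ]
}}

```text
time: 1.6
tool_pos: [0.6542, -0.2031, 0.0925]
tool_rot: [-3.14, 0.003, 0.178]
contact_force: [-0.9, 0.1, -1.3]
opening: 0.0917
grip_force: 0.0
```

{"op": "arm_command", "data": {
  "moves": [
    [[-0.012,0,0],[0,0,0],0.0918],
    [[-0.024,0,0],[0,0,0],0.0918],
    [[-0.034,0,0],[0,0,0],0.0918],
    [[-0.042,0,0],[0,0,0],0.0918],
    [[-0.05,0,0],[0,0,0],0.0918]
  ]
}}

```text
time: 2.1
tool_pos: [0.6071, -0.2129, 0.0966]
tool_rot: [3.14, -0.003, 0.178]
contact_force: [2.1, 0.7, 2.0]
opening: 0.0919
grip_force: 1.4
```

Run:
```python
from h import *
snap('scene','s1',(130,180,280,300))
rel([.656,-.202,.095],.178)
```

```text
t 2.15 at [ 0.605 -0.213  0.096] [3.141 0.    0.178] F [ 1.  -1.3  1.6]
shift [ 0.052 -0.002  0.001] turn [ 0.  0. -0.]
```

View pics/s1.png

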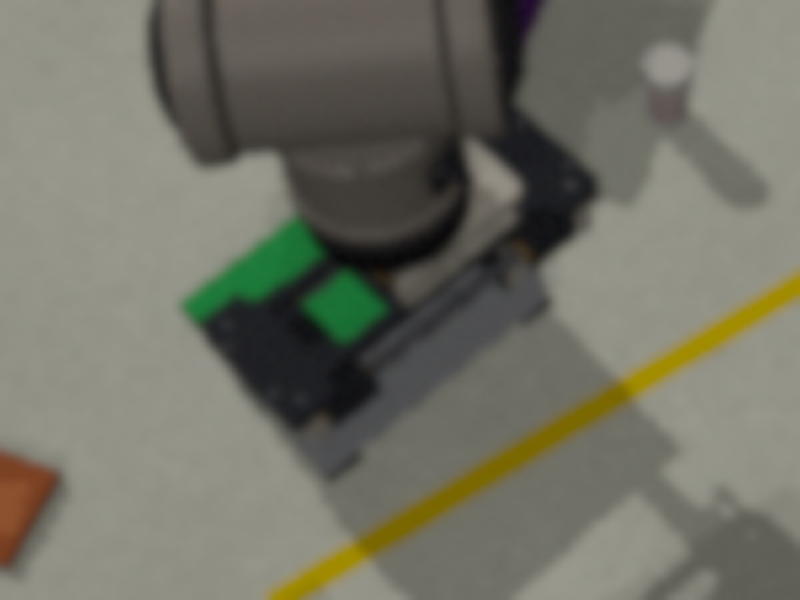

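The gripper presses against the far face of the right crate's lid, and the wall and feet are just starting to lift. I'll continue the push.

{"op": "arm_command", "data": {
  "moves": [
    [[-0.008,0,0],[0,0,0],0.0918],
    [[-0.016,0,0],[0,0,0],0.0918],
    [[-0.024,0,0],[0,0,0],0.0918],
    [[-0.032,0,0],[0,0,0],0.0918],
    [[-0.04,0,-0.003],[0,0,0],0.0918]
  ]
}}

```text
time: 2.65
tool_pos: [0.5683, -0.2203, 0.1009]
tool_rot: [3.139, -0.005, 0.178]
contact_force: [2.6, 0.3, 11.3]
opening: 0.0915
grip_force: 4.2
```

{"op": "arm_command", "data": {
  "moves": [
    [[-0.008,0,-0.002],[0,0,0],0.0918],
    [[-0.016,0,-0.004],[0,0,0],0.0918],
    [[-0.022,0,-0.005],[0,0,0],0.0918],
    [[-0.028,0,-0.005],[0,0,0],0.0918],
    [[-0.028,0,-0.005],[0,0,0],0.0918]
  ]
}}

```text
time: 3.15
tool_pos: [0.5379, -0.2245, 0.103]
tool_rot: [-3.14, 0.002, 0.177]
contact_force: [0.3, 0.7, -0.4]
opening: 0.0918
grip_force: 0.0
```

Run:
```python
from h import *
snap('scene','s2')
rel([.636,.2,.25],.252)
```

```text
t 3.2 at [ 0.538 -0.225  0.103] [-3.141e+00  1.000e-03  1.770e-01] F [0.7 0.2 0.7]
shift [ 0.171 -0.401 -0.147] turn [-0.001  0.001 -0.075]
```

View pics/s2.png

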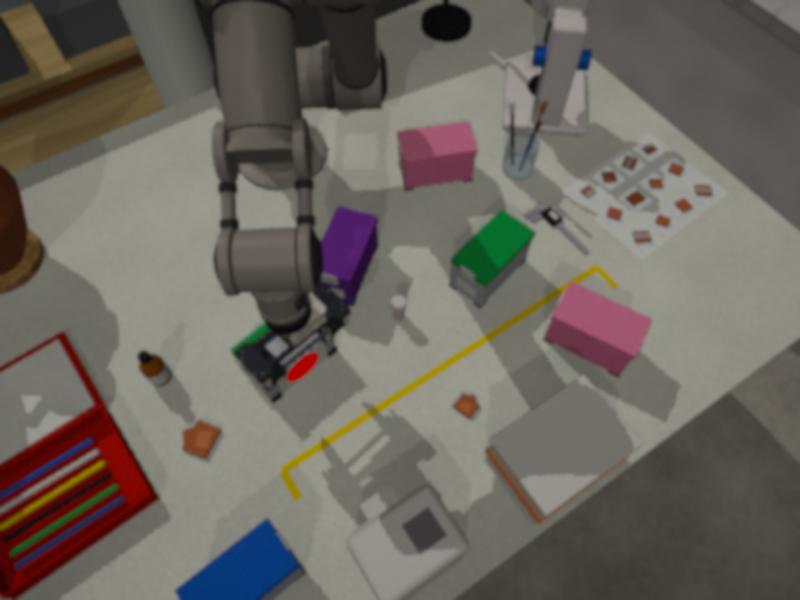

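The red dot shows on the right crate, now lying tipped at about (300,368), so the right crate is crate_a. Next is the left crate.

{"op": "arm_command", "data": {
  "moves": [
    [[0.005,0,-0.03],[0,0,0],0.0918],
    [[0.01,0,-0.07],[0,0,0],0.0918],
    [[0.02,0,-0.11],[0,0,0],0.0918],
    [[0.03,-0.03,-0.14],[0,0,0],0.0918],
    [[0.04,-0.07,-0.14],[0,0,-0.03],0.0918]
  ]
}}

```text
time: 3.7
tool_pos: [0.5686, -0.1499, 0.248]
tool_rot: [3.137, -0.007, 0.206]
contact_force: [-0.1, 0.6, 0.3]
opening: 0.0916
grip_force: 0.0
```

Run:
```python
from h import *
rel([.617,.229,.24],.252)
```

```text
t 3.7 at [ 0.569 -0.15   0.248] [ 3.137 -0.007  0.206] F [-0.1  0.6  0.3]
shift [ 0.125 -0.361  0.007] turn [ 0.005 -0.007 -0.046]
```

{"op": "arm_command", "data": {
  "moves": [
    [[0.015,-0.045,0],[0,0,-0.01],0.0918],
    [[0.03,-0.09,0],[0,0,-0.02],0.0918],
    [[0.046,-0.135,0],[0,0,-0.03],0.0918],
    [[0.062,-0.18,0],[0,0,-0.04],0.0918],
    [[0.077,-0.225,0],[0,0,-0.046],0.0918]
  ]
}}

```text
time: 4.2
tool_pos: [0.5952, 0.0894, 0.2433]
tool_rot: [-3.142, 0.001, 0.254]
contact_force: [0.5, -0.4, 0.3]
opening: 0.0917
grip_force: 0.0
```

{"op": "arm_command", "data": {
  "moves": [
    [[0.015,-0.045,0],[0,0,0],0.0918],
    [[0.03,-0.09,0],[0,0,0],0.0918],
    [[0.045,-0.125,0],[0,0,0],0.0918],
    [[0.045,-0.125,0],[0,0,0],0.0918],
    [[0.045,-0.125,0],[0,0,0],0.0918]
  ]
}}

```text
time: 4.7
tool_pos: [0.607, 0.2205, 0.2427]
tool_rot: [3.141, 0.002, 0.256]
contact_force: [-0.1, 0.2, 0.3]
opening: 0.0921
grip_force: 0.0
```

Run:
```python
from h import *
rel([.617,.229,.095],.252)
```

```text
t 4.7 at [0.607 0.22  0.243] [3.141e+00 2.000e-03 2.560e-01] F [-0.1  0.2  0.3]
shift [ 0.012 -0.006  0.148] turn [0.    0.002 0.004]
```

{"op": "arm_command", "data": {
  "moves": [
    [[0.014,-0.006,0],[0,0.002,0.004],0.0918],
    [[0.014,-0.006,0.04],[0,0.002,0.004],0.0918],
    [[0.014,-0.006,0.08],[0,0.002,0.004],0.0918],
    [[0.014,-0.006,0.12],[0,0.002,0.004],0.0918],
    [[0.014,-0.006,0.148],[0,0.002,0.004],0.0918]
  ]
}}

```text
time: 5.2
tool_pos: [0.6183, 0.2267, 0.0927]
tool_rot: [3.141, 0.002, 0.248]
contact_force: [-0.4, -0.3, -0.3]
opening: 0.0918
grip_force: 0.0
```

{"op": "arm_command", "data": {
  "moves": [
    [[-0.012,0,0],[0,0,0],0.0918],
    [[-0.024,0,0],[0,0,0],0.0918],
    [[-0.034,0,0],[0,0,0],0.0918],
    [[-0.042,0,0],[0,0,0],0.0918],
    [[-0.05,0,0],[0,0,0],0.0918]
  ]
}}

```text
time: 5.7
tool_pos: [0.5721, 0.2156, 0.0968]
tool_rot: [3.141, -0.006, 0.249]
contact_force: [2.0, 0.2, 3.1]
opening: 0.0917
grip_force: 1.3
```

{"op": "arm_command", "data": {
  "moves": [
    [[-0.008,0,0],[0,0,0],0.0918],
    [[-0.016,0,0],[0,0,0],0.0918],
    [[-0.024,0,0],[0,0,0],0.0918],
    [[-0.032,0,0],[0,0,0],0.0918],
    [[-0.04,0,-0.003],[0,0,0],0.0918]
  ]
}}

```text
time: 6.2
tool_pos: [0.5347, 0.207, 0.1013]
tool_rot: [3.141, -0.01, 0.25]
contact_force: [4.7, -0.0, 13.5]
opening: 0.0918
grip_force: 5.6
```

{"op": "arm_command", "data": {
  "moves": [
    [[-0.008,0,-0.002],[0,0,0],0.0918],
    [[-0.016,0,-0.004],[0,0,0],0.0918],
    [[-0.022,0,-0.005],[0,0,0],0.0918],
    [[-0.028,0,-0.005],[0,0,0],0.0918],
    [[-0.028,0,-0.005],[0,0,0],0.0918]
  ]
}}

```text
time: 6.7
tool_pos: [0.5033, 0.1994, 0.1026]
tool_rot: [-3.142, 0.001, 0.25]
contact_force: [-0.2, -0.0, 0.9]
opening: 0.0917
grip_force: 0.0
```

{"op": "arm_command", "data": {
  "moves": [
    [[0.005,0,-0.03],[0,0,0],0.0918],
    [[0.005,0,-0.07],[0,0,0],0.0918],
    [[0.005,0,-0.11],[0,0,0],0.0918],
    [[0.005,0,-0.15],[0,0,0],0.0918],
    [[0.005,0,-0.15],[0,0,0],0.0918]
  ]
}}

```text
time: 7.2
tool_pos: [0.5119, 0.2016, 0.2588]
tool_rot: [3.141, -0.012, 0.25]
contact_force: [0.6, -0.2, -0.2]
opening: 0.0918
grip_force: 0.0
```

Run:
```python
from h import *
snap('scene','s3');snap('top','t3')
rel([.35,-.1,.25],.178)
```

```text
t 7.3 at [0.51  0.201 0.254] [ 3.142e+00 -3.000e-03  2.500e-01] F [ 0.2 -0.3 -0.1]
shift [-0.229  0.252  0.003] turn [-0.    -0.003  0.072]
```

View pics/s3.png

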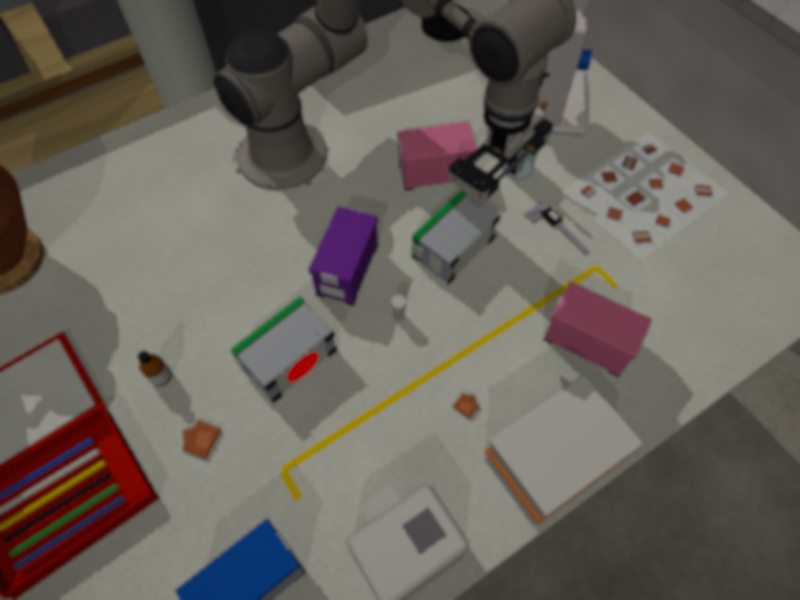

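View pics/t3.png

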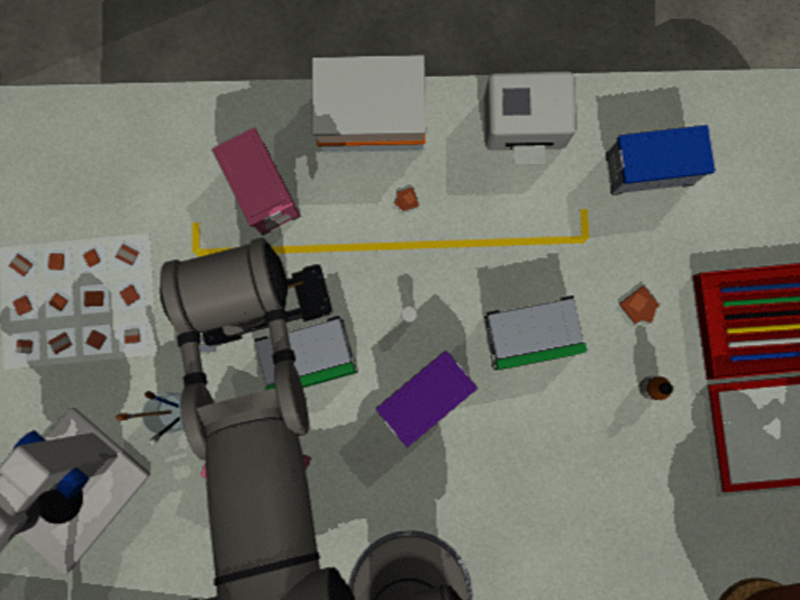

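Both crates now lie tipped towards the robot. Crate_a's lid edge runs from (493,368) to (586,350) in the top view, and nothing else has moved. I'll find its rear face.

Run:
```python
from h import *
p=w('top',[(493,369),(587,351),(580,297),(486,313)],.086);print(p.round(3))
d=p[0]-p[1];yaw=np.arctan2(-d[0],d[1]);c=(p[0]+p[1])/2;u=np.array([np.cos(yaw),np.sin(yaw)]);v=np.array([-u[1],u[0]])
print(yaw,c,'start',c-.045*u-.012*v, 'len',np.linalg.norm(d))
q=w('top',[(257,388),(356,371)],.086);print(q)
rel(list(c-.045*u-.012*v)+[.25],yaw)
print(robot.observe()['qpos'])
```

```text
[[ 0.411 -0.156]
 [ 0.441 -0.325]
 [ 0.539 -0.317]
 [ 0.512 -0.146]]
0.17312513421539108 [ 0.42622469 -0.24079067] start [ 0.38396452 -0.26036306] len 0.17168227368211814
[[0.38385512 0.26900924]
 [0.41163107 0.09003776]]
t 7.3 at [0.51  0.201 0.254] [ 3.142e+00 -3.000e-03  2.500e-01] F [ 0.2 -0.3 -0.1]
shift [-0.236  0.416  0.003] turn [-0.    -0.003  0.077]
[2.35748214e-01 3.63562242e-01 1.41652163e+00 2.30479544e-05
 1.35878338e+00 1.55677618e+00]
```

{"op": "arm_command", "data": {
  "moves": [
    [[-0.024,0.042,0],[0,-0.003,0.02],0.0918],
    [[-0.048,0.084,0],[0,-0.003,0.04],0.0918],
    [[-0.072,0.126,0],[0,-0.003,0.06],0.0918],
    [[-0.095,0.168,0],[0,-0.003,0.077],0.0918],
    [[-0.119,0.21,0],[0,-0.003,0.077],0.0918]
  ]
}}

```text
time: 7.8
tool_pos: [0.4445, -0.0333, 0.2513]
tool_rot: [-3.14, 0.004, 0.173]
contact_force: [0.6, -1.1, 0.6]
opening: 0.0919
grip_force: 0.0
```

{"op": "arm_command", "data": {
  "moves": [
    [[-0.008,0.042,0],[0,0,0],0.0918],
    [[-0.024,0.084,0],[0,0,0],0.0918],
    [[-0.05,0.126,0],[0,0,0],0.0918],
    [[-0.075,0.165,0],[0,0,0],0.0918],
    [[-0.1,0.2,0],[0,0,0],0.0918]
  ]
}}

```text
time: 8.3
tool_pos: [0.3804, -0.2474, 0.2514]
tool_rot: [-3.139, 0.003, 0.172]
contact_force: [1.8, -0.5, 0.3]
opening: 0.0918
grip_force: 0.0
```

Run:
```python
from h import *
rel([.384,-.26,.03],.173)
```

```text
t 8.3 at [ 0.38  -0.247  0.251] [-3.139e+00  3.000e-03  1.720e-01] F [ 1.8 -0.5  0.3]
shift [0.002 0.014 0.221] turn [-0.003  0.003 -0.001]
```

{"op": "arm_command", "data": {
  "moves": [
    [[0,0.008,0],[0,0,0],0.0918],
    [[0,0.008,0.05],[0,0,0],0.0918],
    [[0,0.008,0.1],[0,0,0],0.0918],
    [[0,0.008,0.15],[0,0,0],0.0918],
    [[0,0.008,0.18],[0,0,0],0.0918]
  ]
}}

```text
time: 8.8
tool_pos: [0.3812, -0.2513, 0.0689]
tool_rot: [-3.135, 0.005, 0.173]
contact_force: [1.7, -0.3, -0.2]
opening: 0.0917
grip_force: 0.0
```

{"op": "arm_command", "data": {
  "moves": [
    [[0,0,0.02],[0,0,0],0.0918],
    [[0,0,0.037],[0,0,0],0.0918],
    [[0.008,0,0.037],[0,0,0],0.0918],
    [[0.016,0,0.037],[0,0,0],0.0918],
    [[0.024,0,0.037],[0,0,0],0.0918]
  ]
}}

```text
time: 9.3
tool_pos: [0.4082, -0.2498, 0.0369]
tool_rot: [3.141, 0.0, 0.173]
contact_force: [0.1, -0.2, 0.3]
opening: 0.0921
grip_force: 0.0
```

Run:
```python
from h import *
rel([.67,-.25,.034],.009)
```

```text
t 9.3 at [ 0.408 -0.25   0.037] [3.141 0.    0.173] F [ 0.1 -0.2  0.3]
shift [0.258 0.045 0.003] turn [0.001 0.    0.164]
```

{"op": "arm_command", "data": {
  "moves": [
    [[0.01,0.001,0.002],[0,0,0],0.0918],
    [[0.02,0.003,0.002],[0,0,0],0.0918],
    [[0.03,0.005,0.002],[0,0,0.015],0.0918],
    [[0.042,0.007,0.002],[0,0,0.03],0.0918],
    [[0.054,0.009,0.002],[0,0,0.045],0.0918]
  ]
}}

```text
time: 9.8
tool_pos: [0.4612, -0.2489, 0.0347]
tool_rot: [-3.14, 0.004, 0.128]
contact_force: [-6.2, 0.4, 4.1]
opening: 0.0917
grip_force: 3.0
```

{"op": "arm_command", "data": {
  "moves": [
    [[0.012,0.0015,0],[0,0,0.015],0.0918],
    [[0.024,0.003,0],[0,0,0.03],0.0918],
    [[0.036,0.0045,0],[0,0,0.045],0.0918],
    [[0.048,0.006,0],[0,0,0.06],0.0918],
    [[0.06,0.0075,0],[0,0,0.07],0.0918]
  ]
}}

```text
time: 10.3
tool_pos: [0.5217, -0.2487, 0.0347]
tool_rot: [-3.141, 0.004, 0.058]
contact_force: [-6.4, -0.3, 3.4]
opening: 0.0919
grip_force: 3.1
```

Run:
```python
from h import *
snap('top','t4',(230,20,486,212))
rel([.67,-.25,.034],.009)
```

```text
t 10.35 at [ 0.524 -0.249  0.035] [3.141 0.    0.058] F [-0.1  1.2  1. ]
shift [0.146 0.009 0.001] turn [0.001 0.    0.049]
```

View pics/t4.png

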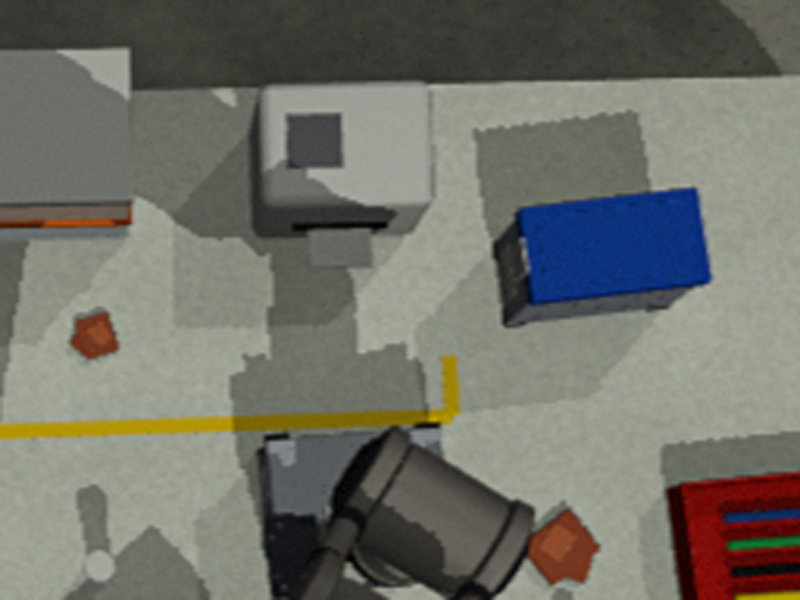

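Crate_a is square to the line, with its front edge just short of it (crop y≈430), and its right end lies inside the tape's end. I'll continue the push.

{"op": "arm_command", "data": {
  "moves": [
    [[0.012,0.001,0],[0,0,0.01],0.0918],
    [[0.024,0.001,0],[0,0,0.02],0.0918],
    [[0.036,0.002,0],[0,0,0.03],0.0918],
    [[0.048,0.003,0],[0,0,0.04],0.0918],
    [[0.06,0.003,0],[0,0,0.049],0.0918]
  ]
}}

```text
time: 10.85
tool_pos: [0.5817, -0.2485, 0.0344]
tool_rot: [-3.141, 0.003, 0.009]
contact_force: [-5.9, -0.2, 2.4]
opening: 0.0917
grip_force: 2.6
```

{"op": "arm_command", "data": {
  "moves": [
    [[0.012,0,0],[0,0,0],0.0918],
    [[0.024,0,0],[0,0,0],0.0918],
    [[0.036,0,0],[0,0,0],0.0918],
    [[0.048,0,0],[0,0,0],0.0918],
    [[0.058,0,0],[0,0,0],0.0918]
  ]
}}

```text
time: 11.35
tool_pos: [0.6399, -0.248, 0.0344]
tool_rot: [-3.142, 0.003, 0.009]
contact_force: [-5.6, -0.9, 4.1]
opening: 0.0916
grip_force: 3.0
```

Run:
```python
from h import *
rel([.67,-.25,.034],.009)
```

```text
t 11.35 at [ 0.64  -0.248  0.034] [-3.142e+00  3.000e-03  9.000e-03] F [-5.6 -0.9  4.1]
shift [0.03  0.002 0.   ] turn [-0.     0.003  0.   ]
```

Last bit of the push, then back off and rise.

{"op": "arm_command", "data": {
  "moves": [
    [[0.01,0,0],[0,0,0],0.0918],
    [[0.02,0,0],[0,0,0],0.0918],
    [[0.028,0,0],[0,0,0],0.0918],
    [[0.034,0,0],[0,0,0],0.0918],
    [[0.034,0,0],[0,0,0],0.0918]
  ]
}}

```text
time: 11.85
tool_pos: [0.6749, -0.2478, 0.0342]
tool_rot: [3.141, 0.0, 0.009]
contact_force: [-0.6, 0.5, 0.3]
opening: 0.0918
grip_force: 0.3
```

{"op": "arm_command", "data": {
  "moves": [
    [[-0.015,0,0],[0,0,0],0.0918],
    [[-0.04,0,0],[0,0,0],0.0918],
    [[-0.07,0,0],[0,0,0],0.0918],
    [[-0.1,0,-0.04],[0,0,0],0.0918],
    [[-0.13,0,-0.08],[0,0,0],0.0918]
  ]
}}

```text
time: 12.35
tool_pos: [0.5428, -0.2486, 0.1139]
tool_rot: [-3.14, 0.002, 0.009]
contact_force: [1.4, -0.4, 1.5]
opening: 0.092
grip_force: 0.0
```

{"op": "arm_command", "data": {
  "moves": [
    [[-0.03,0,-0.04],[0,0,0],0.0918],
    [[-0.06,0,-0.08],[0,0,0],0.0918],
    [[-0.09,0,-0.11],[0,0,0],0.0918],
    [[-0.12,0,-0.14],[0,0,0],0.0918],
    [[-0.14,0,-0.14],[0,0,0],0.0918]
  ]
}}

```text
time: 12.85
tool_pos: [0.4047, -0.2515, 0.2589]
tool_rot: [3.135, -0.007, 0.009]
contact_force: [-0.1, -0.7, -0.0]
opening: 0.0918
grip_force: 0.0
```

Run:
```python
from h import *
snap('top','t5');snap('scene','s5')
rel([.67,-.25,.034],.009)
```

```text
t 12.95 at [ 0.403 -0.251  0.256] [ 3.139e+00 -2.000e-03  7.000e-03] F [ 0.4  0.1 -0.5]
shift [0.266 0.001 0.222] turn [ 0.003 -0.002 -0.002]
```

View pics/t5.png

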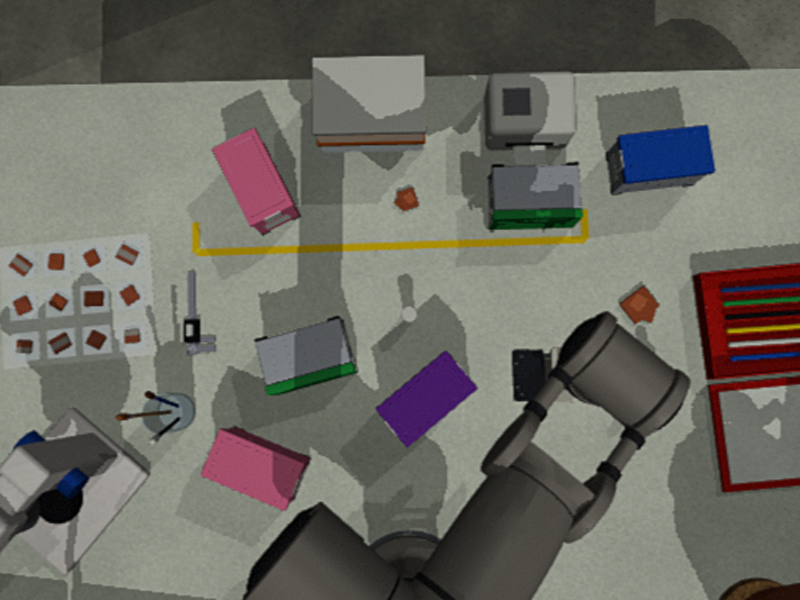

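View pics/s5.png

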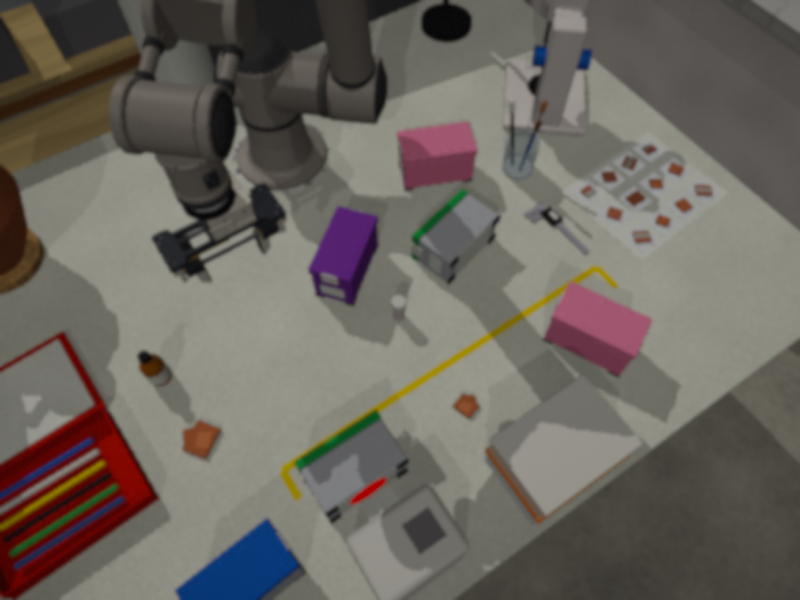

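The final views show crate_a on its side with its dot facing away. Its rear lower edge, at top-view y≈230, is clear of the line's far edge at y≈237. Crate_b lies on its side on the near side, and everything else is where it was.

```bash
python3 -c "
from cell import robot
print(robot.hand_in())"
```

```text
the job is handed in; nothing more can be done
None
```

I tipped both crates onto their sides, then pushed the red-dot crate (the right-hand one) fully past the yellow line, about 13–19 mm clear. The other lies on its side on the near side, nothing else was disturbed, and I handed the job in at about 13 s, with no verdict shown.

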